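Turn the bath duck before the sanitising lamp

ROBOT

A 6-joint arm with a two-finger parallel gripper is mounted at the origin on the work surface. World frame = base frame: x ahead of the robot, y to its left, z up, the work surface at z = 0. Lengths are in mm, angles in rad, forces in N, time in s.
With the tool pointing down it reaches from about 325 to 750 mm from the base axis. Payload 7.6 kg.
Tool frame: the origin (TCP) lies at the very end of the fingers, on their centre line; the grasp point (between the pads) lies 19 mm behind it (ctrl.pinch_z is the distance from the TCP to the grasp point, in mm); z points along the fingers, y is the line along which they close (so a half turn about z gives the same grasp; the last joint's range is limited). The gripper opens to 85 mm and grips with 20 to 120 N. Pads are 22 mm wide; open, the fingers measure 114 mm over their backs; the gripper's body (76 mm by 85 mm) begins 54 mm behind the grasp point. The pads swing forward as they close: fully open they stand 13 mm farther back than shut.
Start: joints at [1.117, 0.052, 1.401, -0, 1.689, -0.07], TCP at [196.57, 486.833, 231.323] pointing down, gripper open.
Joint ranges: [-2.9, 2.9], [-0.91, 2.17], [0.12, 2.37], [-1.06, 4.2], [0.26, 2.73], [-2.93, 2.93]. Speed limits (rad/s): [2.57, 2.57, 3.01, 3.14, 3.14, 3.14].

INTERFACE

Orientations are given as a 3x3 rotation matrix whose columns are the frame's x, y, z axes.
In Python, from plant import ctrl, camera, get_calibration, order gives the robot as it stands. The module is installed in compiled form; this text tells all that it offers.
- The arm moves only by the tool carry_out, never from a script. Its argument "rows" is a list of rows, each an object of numbers: "wx", "wy", "wz": the turn, a rotation vector about the world's x, y, z each as a share of 8 degrees, from -1 to 1; "x", "y", "z": the shift along the world's x, y, z each as a share of 30 mm, from -1 to 1; "hand": the closure, from -1 (fully open) to 1 (shut). In form: [{"wx": .., "wy": .., "wz": .., "x": .., "y": .., "z": .., "hand": ..}, ...]. A call has 1 to 8 rows; each row shifts and turns the commanded pose from where the row before left it; what a row does not reach is not made up. A row lasts 1/8 s, in which the tool goes at most 62.5 mm and 10.7 degrees, less where a joint would pass 70% of its speed; a pose out of reach is approached as far as the arm can. A call with a number of a shift or a turn outside -1 to 1 is refused whole. A call with a gripper value outside its range is refused whole. The fingers move at their own pace and stop on an object; "force" is the grip in N (left out, the last holds). Time passes only in rows, so rows that do not move let the fingers close. It gives the time, the measured TCP pose, the force, the opening and the grip force at its end, in the units of the state.
- ctrl.sense(): the state, without advancing time (a new reading comes with each control period).
- camera(name): name is "scene" or "top"; returns the picture (400x640x3 uint8, blue, green, red); there is no depth.
- get_calibration(name): a dict with "fov_y" (degrees; the focal length in pixels is half the picture's height over the tangent of half this angle, whatever the lens; pixels are square), "cx", "cy" (the principal point, pixels), "extrinsics" (4x4, takes a point from world to camera coordinates). Camera axes: x right, y up, looking along -z (the intrinsics and any distortion apply to the point x, -y, -z); pixel columns grow to the right and rows downward; lengths in mm; the calibration is good to about 2 mm. A picture is of the moment at which its call begins. get_calibration takes no time and is no camera call.
- order.finish_job(): hands the job in; it is judged then, once.
The state is a dict: "clock": time; "q": joint angles; "joint_velocities": joint speeds; "tau": joint torques, N m; "tcp_pos": TCP position; "ee_rot": TCP orientation; "force": force on the tool from outside, world axes, zero at the start; "moment": the same for the moment, N m; "grip_width": finger opening in mm; "gripper_force": force on a finger pad.
Only numpy, scipy, OpenCV 4.12 (cv2) and the standard library are available. Lean on these libraries where they do the work, as an engineer would, in place of code of your own. Each camera call takes 0.05 s, during which the arm holds its last target. There are 200 camera calls.

TASK

Slide the lamp of the sanitising stand along its rods, gently, until it rests against the clamp stop. Then turn the toy duck to present its sides squarely to the lamp, one after another and each standing still for a good second: beak first, then its own left wing, its tail and last its right wing, and leave it so. Turn it by the turntable with its pegs, never touching the duck itself, and leave the other things on the counter alone.

Things in the scene. Friction and masses are not known exactly. Their poses are not given: they have to be found in the camera images.
- unit: white base of the sanitising stand, fixed: round foot 170 mm wide, 20 mm high, with a plate 110 mm wide running from it along the stand's +y, carrying two rods that end in a 34 mm high bracket 412 mm from the origin. Origin: underside, on the turntable's vertical axis; z up. The lamp slides along its y axis, stands on the +y side and faces -y, towards the turntable.
- table_axis (a point): centre of the turntable's top, 44 mm above the counter. The turntable is a white disc 150 mm wide with a rubber top and four chrome spokes at 32 to 42 mm height; it turns freely both ways without end against some friction and stays where it is left.
- peg0 (a point): centre of the top end of one of four equal upright chrome pegs at the spoke ends, 16 mm thick, top 124 mm above the counter, free from 44 mm up, 125 mm from the turntable's axis, a quarter turn apart (counted counter-clockwise from above)
- peg1 (a point): centre of the top end of one of four equal upright chrome pegs at the spoke ends, 16 mm thick, top 124 mm above the counter, free from 44 mm up, 125 mm from the turntable's axis, a quarter turn apart (counted counter-clockwise from above)
- peg2 (a point): centre of the top end of one of four equal upright chrome pegs at the spoke ends, 16 mm thick, top 124 mm above the counter, free from 44 mm up, 125 mm from the turntable's axis, a quarter turn apart (counted counter-clockwise from above)
- peg3 (a point): centre of the top end of one of four equal upright chrome pegs at the spoke ends, 16 mm thick, top 124 mm above the counter, free from 44 mm up, 125 mm from the turntable's axis, a quarter turn apart (counted counter-clockwise from above)
- lamp: lamp carriage on the rods, same axes as the stand. Origin: centre of the carriage's underside, 18 mm above the counter; the carriage is 70 mm long in y, so its front end lies 35 mm from the origin towards -y. Lamp housing 130 mm wide in x, from y -36 to +9 mm, its top 143 mm above the counter. It slides with 2 to 3 N of friction.
- lamp_pushplate (a point): middle of the rear (+y) face of the upright grey push plate behind the lamp, 88 mm behind the carriage's origin, 78 mm above the counter; the plate is 60 mm wide in x, 8 mm thick, its top 96 mm above the counter. Free space of 71 mm between plate and lamp housing.
- lamp_window (a point): centre of the lamp's window, on its front (-y) face, 108 mm above the counter
- stop: aluminium clamp block on the rods between turntable and lamp, 85 mm wide, 20 mm long in y, 26 mm high, set at a different place each time, fixed. Origin: its centre; axes as the stand's. The lamp carriage rests against it when the two origins are 45 mm apart in y.
- duck: pink bath duck of hard plastic, about 135 mm long, 108 mm wide over the wings at most, 128 mm high, 0.15 to 0.3 kg, standing loose near the middle of the turntable. Origin: centre of its underside; x to its beak, y to its left, z up
- duck_beak (a point): tip of the beak, 73 mm ahead of the duck's origin, 93 mm above its underside
- duck_left (a point): outside of the left wing, 50 mm left of the duck's origin, 45 mm above its underside
- duck_tail (a point): tip of the tail, 66 mm behind the duck's origin, 76 mm above its underside
- duck_right (a point): outside of the right wing, 50 mm right of the duck's origin
- frog: green toy frog, bystander, 75 mm wide, 80 mm high; origin under its middle
- comb: black comb lying flat, bystander, 170 by 32 mm, 5 mm thick, long in its x
- lotion: white lotion bottle, bystander, 60 mm wide, 150 mm high
- tumbler: white tumbler, bystander, 72 mm wide, 100 mm high
- soapdish: white soap dish with a bar of soap, bystander, 120 by 85 mm, 22 mm high
- jar: cream jar, bystander, 68 mm wide, 60 mm high
Things that resemble listed ones, but are neither listed nor needed, are in the scene too. There is more than one size of the duck; the one meant has the size given above.

How it is judged (in metres and radians):
On the way, in this order (a step that is already met when the one before it is completed fails the run):
1. the lamp rests against the clamp stop (y of lamp in the frame of stop below 0.0485 m), for 0.2 s.
2. the duck's beak faces the lamp, standing still, lamp at its stop (y of lamp in the frame of stop below 0.0485 m and angle between the x axis of duck and the y axis of unit, either way round below 0.2 rad and y of duck_beak in the frame of unit above 0.025 m and angular speed of duck below 0.1 rad/s), for 0.8 s.
3. the duck's left wing faces the lamp, standing still, lamp at its stop (y of lamp in the frame of stop below 0.0485 m and angle between the y axis of duck and the y axis of unit, either way round below 0.2 rad and y of duck_left in the frame of unit above 0.025 m and angular speed of duck below 0.1 rad/s), for 0.8 s.
4. the duck's tail faces the lamp, standing still, lamp at its stop (y of lamp in the frame of stop below 0.0485 m and angle between the x axis of duck and the y axis of unit, either way round below 0.2 rad and y of duck_tail in the frame of unit above 0.025 m and angular speed of duck below 0.1 rad/s), for 0.8 s.
5. the duck's right wing faces the lamp, standing still, lamp at its stop (y of lamp in the frame of stop below 0.0485 m and angle between the y axis of duck and the y axis of unit, either way round below 0.2 rad and y of duck_right in the frame of unit above 0.025 m and angular speed of duck below 0.1 rad/s), for 0.8 s.
At the end, for the whole second after the job is handed in: The lamp carriage is within 3.5 mm of touching the clamp stop; the duck stands upright and still on the turntable, within 30 mm of its axis, with its right wing towards the lamp within 0.20 rad (all of step 5 and linear speed of duck below 0.02 m/s and angle between duck's own z axis and vertical below 0.1 rad and horizontal distance between duck and table_axis below 0.03 m and height (world z) of duck above 0.038 m).
It fails at once if the robot touches the duck (contact force between any of the fingers, the arm and duck above 0.5 N).
It fails at once if the lamp is rammed against the stop (over 40 N) (contact force between lamp and stop above 40 N).
It fails at once if the duck is tipped (angle between duck's own z axis and vertical above 0.35 rad).
It fails at once if a bystander on the counter is moved by more than 20 mm (distance of any of frog, comb, lotion, tumbler, soapdish, jar from where it was at the start of the episode above 0.02 m).
It also fails if it takes over 72 s, if anything falls off the work surface, if the arm or the gripper's body presses on something with over 40 N, if the wrist force passes 120 N, or if a joint passes its speed limit or range.

## Working session

There is one attempt and no reset: what is moved stays moved. The work goes in short steps, Python scripts to look and compute and a tool call to move; the robot and the scene stay as the last step left them, time stands still between calls to the robot, and variables do not carry over. Pictures are saved under pics/ and viewed, at most 10 in all, crops included, and the job is handed in when it is done.

Besides the shell and the picture viewer there is one more tool, called after ">>>" by a JSON object that holds its "api" and its "payload", one argument or row to a line. carry_out: Moves the arm, as the interface text tells. Its arguments: {"type":"object","properties":{"rows":{"type":"array"},"force":{"type":"number"}},"required":["rows"]}

```bash
mkdir -p pics
python3 - <<'E'
from plant import ctrl,camera,get_calibration
import cv2,numpy as np
for n in("scene","top"):
    c=get_calibration(n);print(n,c)
    E=np.array(c["extrinsics"]);print("cam",-E[:3,:3].T@E[:3,3])
    cv2.imwrite(f"pics/{n}0.png",camera(n))
s=ctrl.sense();print(s["clock"],s["tcp_pos"],s["ee_rot"],s["grip_width"])
E
```

```text
scene {'fov_y': 49.1436654399801, 'cx': 319.65131315957785, 'cy': 198.10538356904837, 'extrinsics': array([[-7.73391060e-01,  6.33728457e-01, -1.59534124e-02,
         4.75464104e+02],
       [-3.77100863e-01, -4.39686746e-01,  8.15150602e-01,
         1.09687881e+02],
       [ 5.09569629e-01,  6.36446234e-01,  5.79029347e-01,
        -1.42265950e+03],
       [ 0.00000000e+00,  0.00000000e+00,  0.00000000e+00,
         1.00000000e+00]])}
cam [1134.02715581  652.35945586  741.93473404]
top {'fov_y': 48.93833832408631, 'cx': 322.56949648356067, 'cy': 198.81613945228221, 'extrinsics': array([[ 2.17322245e-02, -9.99748233e-01, -5.58396412e-03,
        -5.84998144e+01],
       [ 9.84872199e-01,  2.04477700e-02,  1.72071615e-01,
        -5.64161767e+02],
       [-1.71914113e-01, -9.23898998e-03,  9.85068616e-01,
        -1.48485782e+03],
       [ 0.00000000e+00,  0.00000000e+00,  0.00000000e+00,
         1.00000000e+00]])}
cam [ 301.63055572  -60.66782252 1559.43639972]
0.1 [196.45706836 486.58298279 230.58946625] [[-9.27224686e-01  3.74505043e-01 -5.95527159e-04]
 [ 3.74505500e-01  9.27223947e-01 -1.17620347e-03]
 [ 1.11692910e-04 -1.31363309e-03 -9.99999131e-01]] 85.54225441326965
```

View pics/scene0.png

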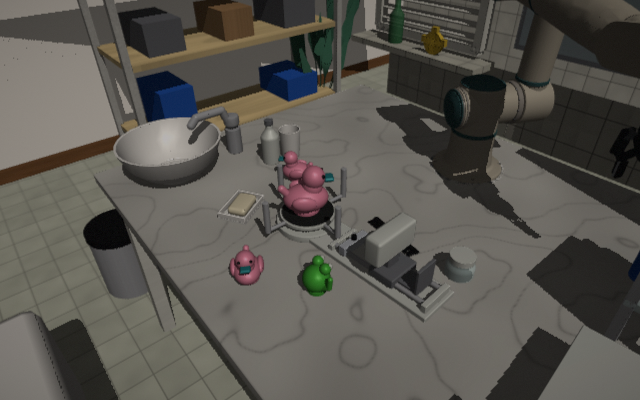

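View pics/top0.png

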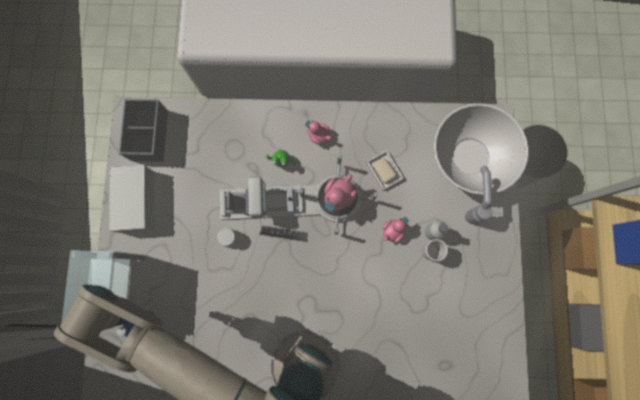

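The scene shows the stand with the lamp's +y to the left in the top view. The turntable is at about (338,197), the lamp at (255,195), the frog at (280,158), the comb at (283,232), the jar at (226,238), the soap dish at (385,170), and decoy ducks at (318,132) and (395,230). I'll zoom in next.

Run:
```python
import cv2
a=cv2.imread("pics/top0.png")[140:250,210:410]; a=cv2.convertScaleAbs(a,alpha=1.5)
cv2.imwrite("pics/topc.png",cv2.resize(a,None,fx=4,fy=4,interpolation=cv2.INTER_CUBIC))
a=cv2.imread("pics/scene0.png")[140:320,255:465]; a=cv2.convertScaleAbs(a,alpha=1.5)
cv2.imwrite("pics/scc.png",cv2.resize(a,None,fx=3.3,fy=3.3,interpolation=cv2.INTER_CUBIC))
```

```text
(no output)
```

View pics/topc.png

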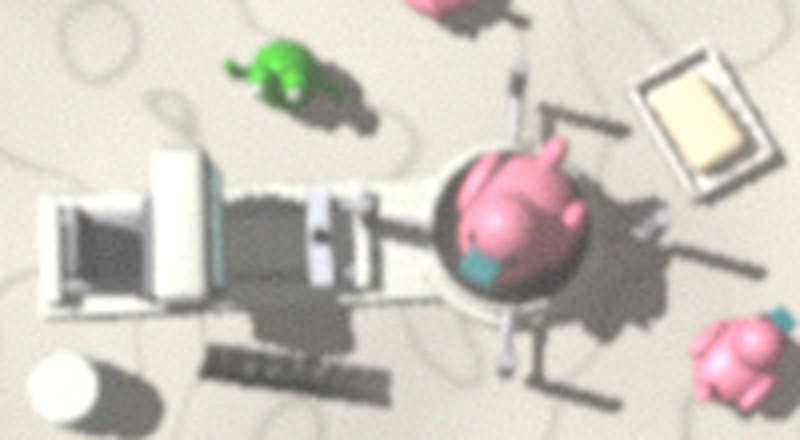

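View pics/scc.png

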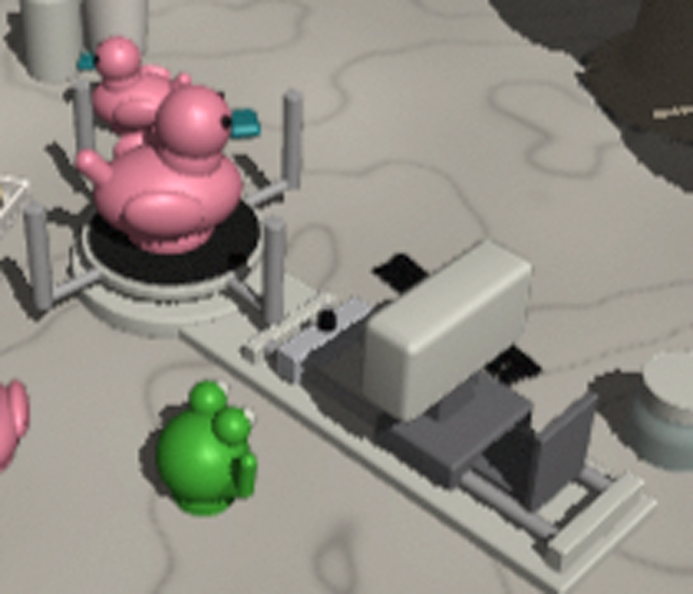

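```bash
cat > h.py <<'E'
import numpy as np
from plant import get_calibration
from scipy.optimize import least_squares
C={n:get_calibration(n) for n in("scene","top")}
def proj(n,P,k=0):
    c=C[n];E=np.array(c["extrinsics"]);P=np.atleast_2d(P)@E[:3,:3].T+E[:3,3]
    f=200/np.tan(np.radians(c["fov_y"]/2));x=P[:,0]/-P[:,2];y=-P[:,1]/-P[:,2]
    s=1+k*(x*x+y*y)
    return np.c_[c["cx"]+f*x*s,c["cy"]+f*y*s]
def back(n,uv,z,k=0):
    return least_squares(lambda p:(proj(n,[p[0],p[1],z],k)-uv)[0],[500,0]).x
S=lambda x,y:(255+x/3.3,140+y/3.3)
T=lambda x,y:(210+x/4,140+y/4)
E
python3 - <<'E'
from h import *
pegS=[S(83,82),S(292,94),S(275,222),S(37,208)]
P=[back("scene",p,124) for p in pegS]
print("pegs",np.round(P,1),"mean",np.mean(P,0),[np.linalg.norm(p-np.mean(P,0)) for p in P])
for p in P: print("top crop",(proj("top",[*p,124])[0]-[210,140])*4)
for nm,n,uv,z in [("hous top far","scene",S(490,241),143),("right","scene",S(531,266),143),("near","scene",S(405,350),143),("left","scene",S(367,322),143),
 ("plate top a","scene",S(596,396),96),("plate top b","scene",S(535,437),96),("stop b","scene",S(278,352),None or 44),
 ("unit end a","scene",S(558,588),5),("unit end b","scene",S(656,502),5),
 ("beakS","scene",S(258,122),137),("beakT","top",T(478,270),137),("tailT","top",T(553,150),120),("tailS","scene",S(85,160),120),
 ("wL","top",T(575,215),89),("wR","top",T(475,180),89),
 ("soapcorner","top",T(632,92),20),("soapc2","top",T(700,200),20),("frog","top",T(275,75),60),("frog S","scene",S(205,505),0),("comb a","top",T(205,360),5),("comb b","top",T(390,390),5),("jar","top",T(63,388),60),
 ("smallduck","top",T(740,365),40),("hT1","top",T(155,150),143),("hT2","top",T(205,150),143),("hT3","top",T(200,300),143),("hT4","top",T(155,300),143),("pl","top",T(60,210),96),("pl2","top",T(65,300),96),("st1","top",T(310,185),44),("st2","top",T(330,185),44),("st3","top",T(310,285),44),("st4","top",T(330,285),44)]:
    print(nm,np.round(back(n,uv,z),1))
E
```

```text
pegs [[ 572.7 -219. ]
 [ 454.2  -91.6]
 [ 580.4   30.9]
 [ 701.   -94.9]] mean [577.06460332 -93.63727314] [np.float64(125.48035828182132), np.float64(122.87675265977111), np.float64(124.61806994964154), np.float64(123.93437081768671)]
top crop [657.78878217 215.13882728]
top crop [501.84113527 354.12990812]
top crop [357.12987801 199.91235976]
top crop [510.62095022  62.56591492]
hous top far [500.7 161.4]
right [500.7 197.4]
near [624.1 202.1]
left [623.4 167.8]
plate top a [522.6 276.8]
plate top b [580.6 275.7]
stop b [610.9  70. ]
unit end a [594.3 319.4]
unit end b [487.8 314.9]
beakS [516.1 -62.3]
beakT [521.5 -70.6]
tailT [ 627.1 -131.7]
tailS [ 635.  -128.2]
wL [ 577.9 -152.6]
wR [606.6 -66.9]
soapcorner [ 704.7 -207.1]
soapc2 [ 606.8 -268.1]
frog [703.3 110.8]
frog S [718.6 117.7]
comb a [456.1 169.1]
comb b [432.9   4.2]
jar [424.1 281.2]
smallduck [ 458.1 -299.6]
hT1 [615.2 197.9]
hT2 [616.1 156.6]
hT3 [491.2 155. ]
hT4 [490.4 191.6]
pl [571.9 284.5]
pl2 [495.1 275.7]
st1 [608.4  77.9]
st2 [608.8  60.3]
st3 [519.6  74.8]
st4 [520.   57.3]
```

>>> {"api": "carry_out", "payload": {
  "rows": [
    {"x":1,"y":-0.5,"z":-0.3,"wz":1,"hand":1},
    {"x":1,"y":-0.5,"z":-0.3,"wz":1,"hand":1},
    {"x":1,"y":-0.5,"z":-0.3,"wz":1,"hand":1},
    {"x":1,"y":-0.5,"z":-0.3,"wz":0.3,"hand":1},
    {"x":1,"y":-0.5,"z":-0.3,"hand":1},
    {"x":1,"y":-0.5,"z":-0.3,"hand":1},
    {"x":1,"y":-0.5,"z":-0.3,"hand":1},
    {"x":1,"y":-0.5,"z":-0.3,"hand":1}
  ]
}}

```text
$.rows[0]: bad value
```

>>> {"api": "carry_out", "payload": {
  "rows": [
    {"wx":0,"wy":0,"wz":1,"x":1,"y":-0.5,"z":-0.3,"hand":1},
    {"wx":0,"wy":0,"wz":1,"x":1,"y":-0.5,"z":-0.3,"hand":1},
    {"wx":0,"wy":0,"wz":1,"x":1,"y":-0.5,"z":-0.3,"hand":1},
    {"wx":0,"wy":0,"wz":0.3,"x":1,"y":-0.5,"z":-0.3,"hand":1},
    {"wx":0,"wy":0,"wz":0,"x":1,"y":-0.5,"z":-0.3,"hand":1},
    {"wx":0,"wy":0,"wz":0,"x":1,"y":-0.5,"z":-0.3,"hand":1},
    {"wx":0,"wy":0,"wz":0,"x":1,"y":-0.5,"z":-0.3,"hand":1},
    {"wx":0,"wy":0,"wz":0,"x":1,"y":-0.5,"z":-0.3,"hand":1}
  ]
}}

```text
clock: 1.1
tcp_pos: [437.3, 366.1, 158.5]
ee_rot: [[-0.997, -0.077, -0.001], [-0.077, 0.997, -0.0], [0.001, -0.0, -1.0]]
force: [0.0, -0.5, 0.2]
grip_width: 0.1
gripper_force: 0.0
```

>>> {"api": "carry_out", "payload": {
  "rows": [
    {"wx":0,"wy":0,"wz":0,"x":1,"y":-0.4,"z":-0.3,"hand":1},
    {"wx":0,"wy":0,"wz":0,"x":1,"y":-0.4,"z":-0.3,"hand":1},
    {"wx":0,"wy":0,"wz":0,"x":1,"y":-0.4,"z":-0.3,"hand":1},
    {"wx":0,"wy":0,"wz":0,"x":0.8,"y":-0.4,"z":-0.3,"hand":1},
    {"wx":0,"wy":0,"wz":0,"x":0,"y":0,"z":-0.7,"hand":1},
    {"wx":0,"wy":0,"wz":0,"x":0,"y":0,"z":-0.7,"hand":1},
    {"wx":0,"wy":0,"wz":0,"x":0,"y":0,"z":-0.6,"hand":1},
    {"wx":0,"wy":0,"wz":0,"x":0,"y":0,"z":0,"hand":1}
  ]
}}

```text
clock: 2.1
tcp_pos: [549.5, 318.4, 61.2]
ee_rot: [[-0.997, -0.077, -0.003], [-0.077, 0.997, -0.002], [0.004, -0.001, -1.0]]
force: [0.1, -0.1, -0.2]
grip_width: 0.0
gripper_force: 0.0
```

Run:
```python
from plant import ctrl,camera
import cv2
s=ctrl.sense();print(s["clock"],s["tcp_pos"],s["force"])
a=camera("scene");cv2.imwrite("pics/s1.png",a)
a=cv2.convertScaleAbs(a[140:340,305:505],alpha=1.5)
cv2.imwrite("pics/s1c.png",cv2.resize(a,None,fx=3,fy=3,interpolation=cv2.INTER_CUBIC))
```

```text
2.1 [549.50182085 318.37149879  61.18097209] [ 0.09597095 -0.11713351 -0.23689108]
```

View pics/s1c.png

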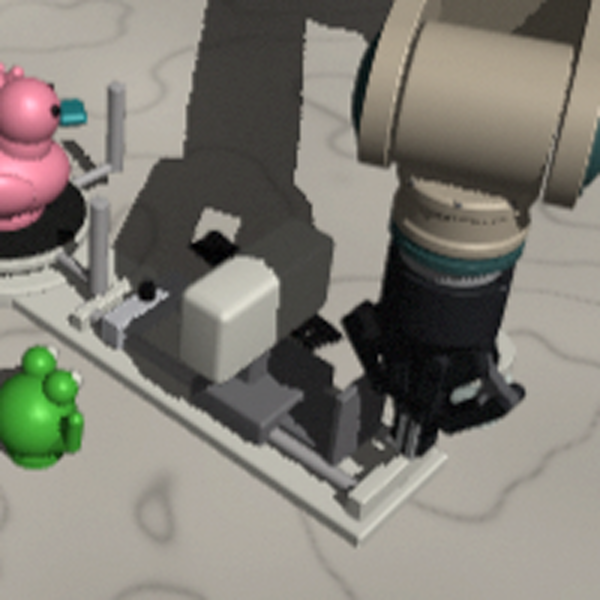

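The gripper is behind the push plate with clear space, so I'll push gently.

>>> {"api": "carry_out", "payload": {
  "rows": [
    {"wx":0,"wy":0,"wz":0,"x":0.02,"y":-0.3,"z":0,"hand":1},
    {"wx":0,"wy":0,"wz":0,"x":0.02,"y":-0.3,"z":0,"hand":1},
    {"wx":0,"wy":0,"wz":0,"x":0.02,"y":-0.3,"z":0,"hand":1},
    {"wx":0,"wy":0,"wz":0,"x":0.02,"y":-0.3,"z":0,"hand":1},
    {"wx":0,"wy":0,"wz":0,"x":0.02,"y":-0.3,"z":0,"hand":1},
    {"wx":0,"wy":0,"wz":0,"x":0.02,"y":-0.3,"z":0,"hand":1},
    {"wx":0,"wy":0,"wz":0,"x":0.02,"y":-0.25,"z":0,"hand":1},
    {"wx":0,"wy":0,"wz":0,"x":0.02,"y":-0.2,"z":0,"hand":1}
  ]
}}

```text
clock: 3.15
tcp_pos: [555.4, 250.9, 63.4]
ee_rot: [[-0.997, -0.077, -0.0], [-0.077, 0.997, 0.0], [0.0, 0.0, -1.0]]
force: [0.2, 2.9, 2.0]
grip_width: -0.2
gripper_force: 1.4
```

Run:
```python
from plant import ctrl,camera
import cv2
s=ctrl.sense();print(s["clock"],s["tcp_pos"],s["force"])
a=camera("scene");cv2.imwrite("pics/s2.png",a)
a=cv2.convertScaleAbs(a[200:320,315:465],alpha=1.5)
cv2.imwrite("pics/s2c.png",cv2.resize(a,None,fx=4,fy=4,interpolation=cv2.INTER_CUBIC))
```

```text
3.15 [555.40203544 250.86937281  63.44613532] [0.17490191 2.87501653 2.02721954]
```

View pics/s2c.png

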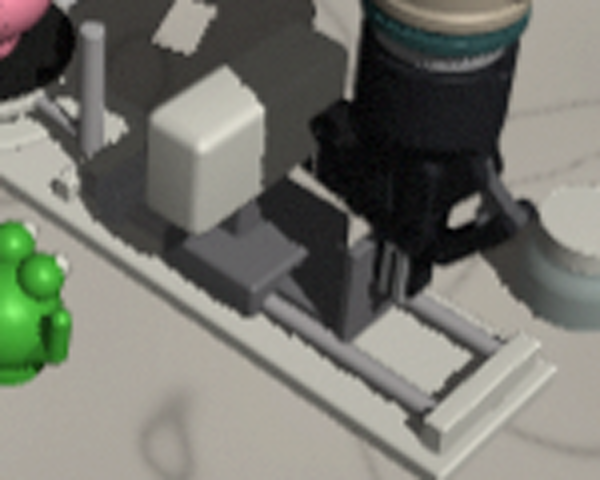

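>>> {"api": "carry_out", "payload": {
  "rows": [
    {"wx":0,"wy":0,"wz":0,"x":0.01,"y":-0.2,"z":0,"hand":1},
    {"wx":0,"wy":0,"wz":0,"x":0.01,"y":-0.2,"z":0,"hand":1},
    {"wx":0,"wy":0,"wz":0,"x":0.01,"y":-0.15,"z":0,"hand":1},
    {"wx":0,"wy":0,"wz":0,"x":0.01,"y":-0.1,"z":0,"hand":1}
  ]
}}

```text
clock: 3.7
tcp_pos: [556.5, 231.5, 63.2]
ee_rot: [[-0.997, -0.077, -0.0], [-0.077, 0.997, 0.0], [0.0, 0.0, -1.0]]
force: [0.6, 3.0, -0.1]
grip_width: -0.0
gripper_force: 1.3
```

>>> {"api": "carry_out", "payload": {
  "rows": [
    {"wx":0,"wy":0,"wz":0,"x":0,"y":-0.1,"z":0,"hand":1},
    {"wx":0,"wy":0,"wz":0,"x":0,"y":-0.1,"z":0,"hand":1},
    {"wx":0,"wy":0,"wz":0,"x":0,"y":-0.1,"z":0,"hand":1}
  ]
}}

```text
clock: 4.08
tcp_pos: [556.5, 222.7, 63.3]
ee_rot: [[-0.997, -0.077, -0.0], [-0.077, 0.997, 0.0], [0.0, 0.0, -1.0]]
force: [1.8, 2.2, -0.2]
grip_width: -0.1
gripper_force: 1.3
```

Now short slow steps, watching the force.

>>> {"api": "carry_out", "payload": {
  "rows": [
    {"wx":0,"wy":0,"wz":0,"x":0,"y":-0.08,"z":0,"hand":1},
    {"wx":0,"wy":0,"wz":0,"x":0,"y":-0.08,"z":0,"hand":1}
  ]
}}

```text
clock: 4.32
tcp_pos: [556.5, 217.9, 63.3]
ee_rot: [[-0.997, -0.077, -0.0], [-0.077, 0.997, 0.0], [0.0, 0.0, -1.0]]
force: [1.7, 2.7, -0.2]
grip_width: -0.1
gripper_force: 1.3
```

>>> {"api": "carry_out", "payload": {
  "rows": [
    {"wx":0,"wy":0,"wz":0,"x":0,"y":-0.08,"z":0,"hand":1}
  ]
}}

```text
clock: 4.45
tcp_pos: [556.6, 215.5, 63.3]
ee_rot: [[-0.997, -0.077, -0.0], [-0.077, 0.997, 0.0], [0.0, 0.0, -1.0]]
force: [1.8, 3.1, -0.1]
grip_width: -0.1
gripper_force: 1.3
```

>>> {"api": "carry_out", "payload": {
  "rows": [
    {"wx":0,"wy":0,"wz":0,"x":0,"y":-0.08,"z":0,"hand":1}
  ]
}}

```text
clock: 4.58
tcp_pos: [556.6, 215.1, 63.4]
ee_rot: [[-0.997, -0.078, 0.001], [-0.078, 0.997, 0.004], [-0.001, 0.004, -1.0]]
force: [4.2, 17.2, -3.6]
grip_width: -0.0
gripper_force: 8.4
```

>>> {"api": "carry_out", "payload": {
  "rows": [
    {"wx":0,"wy":0,"wz":0,"x":0,"y":0.6,"z":0,"hand":1},
    {"wx":0,"wy":0,"wz":0,"x":0,"y":0.4,"z":0.8,"hand":1},
    {"wx":0,"wy":0,"wz":0,"x":-0.5,"y":0,"z":1,"hand":1},
    {"wx":0,"wy":0,"wz":0,"x":-1,"y":-0.5,"z":1,"hand":0},
    {"wx":0,"wy":0,"wz":-0.8,"x":-1,"y":-1,"z":0.2,"hand":0},
    {"wx":0,"wy":0,"wz":0,"x":-1,"y":-1,"z":0,"hand":0},
    {"wx":0,"wy":0,"wz":0,"x":0,"y":-1,"z":0,"hand":0},
    {"wx":0,"wy":0,"wz":0,"x":0,"y":-1,"z":0,"hand":0}
  ]
}}

```text
clock: 5.58
tcp_pos: [450.9, 107.4, 153.4]
ee_rot: [[-0.999, 0.034, -0.001], [0.034, 0.999, -0.001], [0.001, -0.001, -1.0]]
force: [0.6, -0.4, 1.2]
grip_width: 42.9
gripper_force: 0.0
```

>>> {"api": "carry_out", "payload": {
  "rows": [
    {"wx":0,"wy":0,"wz":0,"x":0,"y":-1,"z":0,"hand":0},
    {"wx":0,"wy":0,"wz":0,"x":0,"y":-1,"z":0,"hand":0},
    {"wx":0,"wy":0,"wz":0,"x":0,"y":-1,"z":0,"hand":0},
    {"wx":0,"wy":0,"wz":0,"x":0,"y":-1,"z":0,"hand":0},
    {"wx":0,"wy":0,"wz":0,"x":0,"y":-1,"z":0,"hand":0},
    {"wx":0,"wy":0,"wz":0,"x":0,"y":-1,"z":0,"hand":0},
    {"wx":0,"wy":0,"wz":0,"x":0,"y":-0.6,"z":0,"hand":0},
    {"wx":0,"wy":0,"wz":0,"x":0,"y":0,"z":0,"hand":0}
  ]
}}

```text
clock: 6.58
tcp_pos: [451.3, -90.3, 153.2]
ee_rot: [[-0.999, 0.037, -0.001], [0.037, 0.999, -0.0], [0.001, -0.0, -1.0]]
force: [0.1, 0.0, 0.1]
grip_width: 42.6
gripper_force: 0.0
```

Run:
```python
from plant import ctrl,camera
from h import *
import cv2
s=ctrl.sense();print(s["clock"],s["tcp_pos"],s["force"])
a=camera("scene");cv2.imwrite("pics/s3.png",a)
a=cv2.convertScaleAbs(a[130:280,235:435],alpha=1.5)
cv2.imwrite("pics/s3c.png",cv2.resize(a,None,fx=4,fy=4,interpolation=cv2.INTER_CUBIC))
```

```text
6.575 [451.27687203 -90.34901731 153.16651292] [0.0595093  0.01400742 0.13209093]
```

View pics/s3c.png

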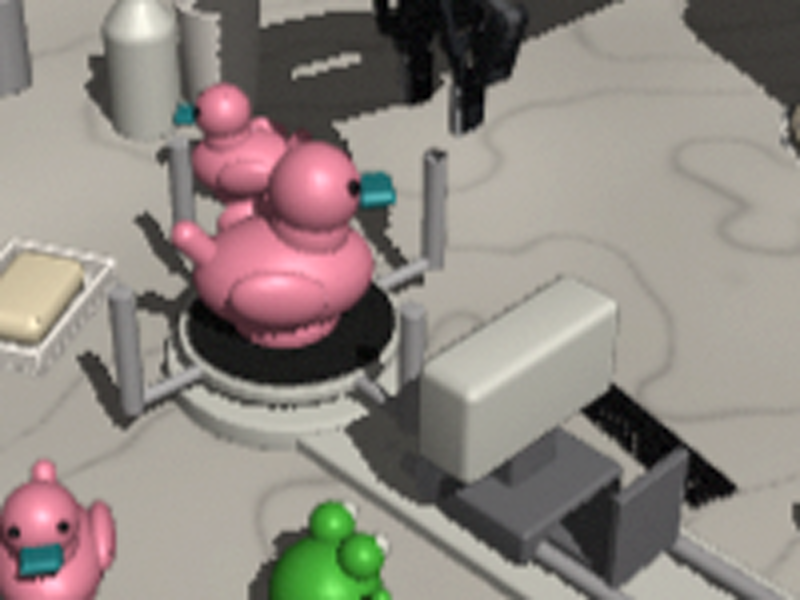

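```bash
cat >> h.py <<'E'
def arc(phis,yaw=True,c=(577,-94),r=125,start=None):
    phis=np.array(phis,float);P=np.c_[c[0]+r*np.cos(np.radians(phis)),c[1]+r*np.sin(np.radians(phis))]
    if start is not None:P[0]=start
    d=np.diff(P,axis=0)/30
    for a,b in zip(d,np.diff(phis)/8):print("x %.2f y %.2f wz %.2f"%(a[0],a[1],b))
    print(P[-1])
E
python3 -c "
from h import *
arc([178.5,175,170,164,158,152,146,140,135,131.5,129,128],start=(451.3,-90.3))"
```

```text
x 0.04 y 0.24 wz -0.44
x 0.05 y 0.36 wz -0.62
x 0.10 y 0.42 wz -0.75
x 0.14 y 0.41 wz -0.75
x 0.18 y 0.40 wz -0.75
x 0.22 y 0.37 wz -0.75
x 0.26 y 0.35 wz -0.75
x 0.25 y 0.27 wz -0.62
x 0.19 y 0.17 wz -0.44
x 0.14 y 0.12 wz -0.31
x 0.06 y 0.05 wz -0.12
[500.04231558   4.5013442 ]
```

>>> {"api": "carry_out", "payload": {
  "rows": [
    {"wx":0,"wy":0,"wz":0,"x":0,"y":0,"z":-0.8,"hand":0},
    {"wx":0,"wy":0,"wz":0,"x":0,"y":0,"z":-0.8,"hand":0},
    {"wx":0,"wy":0,"wz":0,"x":0,"y":0,"z":-0.4,"hand":0}
  ]
}}

```text
clock: 7.0
tcp_pos: [451.0, -88.7, 92.1]
ee_rot: [[-0.999, 0.034, -0.002], [0.034, 0.999, 0.001], [0.002, 0.001, -1.0]]
force: [-0.4, 0.7, 0.0]
grip_width: 42.7
gripper_force: 0.0
```

>>> {"api": "carry_out", "payload": {
  "rows": [
    {"wx":0,"wy":0,"wz":-0.44,"x":0.04,"y":0.24,"z":0,"hand":0},
    {"wx":0,"wy":0,"wz":-0.62,"x":0.05,"y":0.36,"z":0,"hand":0},
    {"wx":0,"wy":0,"wz":-0.75,"x":0.1,"y":0.42,"z":0,"hand":0},
    {"wx":0,"wy":0,"wz":-0.75,"x":0.14,"y":0.41,"z":0,"hand":0},
    {"wx":0,"wy":0,"wz":-0.75,"x":0.18,"y":0.4,"z":0,"hand":0},
    {"wx":0,"wy":0,"wz":-0.75,"x":0.22,"y":0.37,"z":0,"hand":0}
  ]
}}

```text
clock: 7.75
tcp_pos: [473.9, -23.0, 93.9]
ee_rot: [[-0.823, 0.568, 0.001], [0.568, 0.823, -0.001], [-0.001, -0.0, -1.0]]
force: [0.5, -1.4, 0.7]
grip_width: 42.6
gripper_force: 0.5
```

>>> {"api": "carry_out", "payload": {
  "rows": [
    {"wx":0,"wy":0,"wz":-0.75,"x":0.26,"y":0.35,"z":0,"hand":0},
    {"wx":0,"wy":0,"wz":-0.62,"x":0.25,"y":0.27,"z":0,"hand":0},
    {"wx":0,"wy":0,"wz":-0.44,"x":0.19,"y":0.17,"z":0,"hand":0},
    {"wx":0,"wy":0,"wz":-0.31,"x":0.14,"y":0.12,"z":0,"hand":0},
    {"wx":0,"wy":0,"wz":-0.12,"x":0.06,"y":0.05,"z":0,"hand":0},
    {"wx":0,"wy":0,"wz":0,"x":0,"y":0,"z":0,"hand":0}
  ]
}}

```text
clock: 8.5
tcp_pos: [500.6, 5.4, 93.5]
ee_rot: [[-0.611, 0.792, 0.0], [0.792, 0.611, 0.0], [-0.0, 0.0, -1.0]]
force: [0.0, -0.4, -0.3]
grip_width: 43.2
gripper_force: 0.0
```

Run:
```python
from plant import ctrl,camera
import cv2,numpy as np
s=ctrl.sense();print(s["clock"],s["tcp_pos"],s["force"])
a=camera("scene");cv2.imwrite("pics/s4.png",a);b=camera("top");cv2.imwrite("pics/t4.png",b)
a=cv2.resize(cv2.convertScaleAbs(a[140:240,250:370],alpha=1.5),None,fx=3.3,fy=3.3,interpolation=cv2.INTER_CUBIC)
b=cv2.resize(cv2.convertScaleAbs(b[145:245,280:400],alpha=1.5),None,fx=3.3,fy=3.3,interpolation=cv2.INTER_CUBIC)
cv2.imwrite("pics/c4.png",np.hstack([a,b]))
```

```text
8.5 [500.55395887   5.39820989  93.52701371] [ 0.00750709 -0.39015692 -0.30736777]
```

View pics/c4.png

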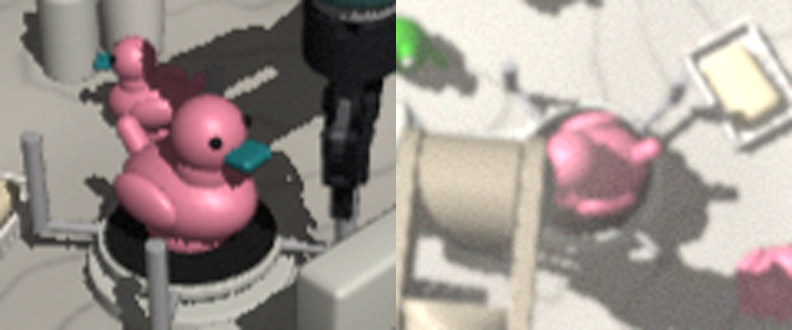

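Run:
```python
from h import *
U=lambda x,y:(250+x/3.3,140+y/3.3)
c=np.array([577,-94])
for p in [(32,135),(155,243)]:
    P=back("scene",U(*p),124);d=P-c;print(P,np.linalg.norm(d),np.degrees(np.arctan2(d[1],d[0])))
b=back("scene",U(262,157),137);t=back("scene",U(124,120),120);print(b,t,np.linalg.norm(b-t),np.degrees(np.arctan2(*(b-t)[::-1])))
V=lambda x,y:(280+(x-396)/3.3,145+y/3.3)
for p in [(510,70),(678,92)]:
    P=back("top",V(*p),124);d=P-c;print(P,np.linalg.norm(d),np.degrees(np.arctan2(d[1],d[0])))
t=back("top",V(655,148),120);d=t-c;print("tailT",t,np.degrees(np.arctan2(*d[::-1])))
b=back("top",V(566,160),155);print("head",b)
```

```text
[ 659.47040411 -187.66209812] 124.79565769359775 -48.63576234177259
[669.84678861 -12.95299477] 123.24424211058128 41.11807317204357
[554.90805727 -31.63248833] [ 588.18348384 -163.36597932] 135.87113991846616 104.17617829950213
[662.75067875 -17.83642927] 114.69118715891435 41.61141476601698
[ 643.26481803 -188.85398038] 115.7078376886924 -55.06192026864896
tailT [ 585.68255819 -166.27050516] -83.14933503959635
head [564.92436121 -76.18603   ]
```

```bash
python3 -c "
from h import *
arc([128,125,121.5,119,118])
print();arc([208,203,197,191,185,179,173,167,161,155,149,143,137,131,126,122,119.5,118],start=None)"
```

```text
x 0.18 y 0.13 wz -0.38
x 0.21 y 0.14 wz -0.44
x 0.16 y 0.09 wz -0.31
x 0.06 y 0.03 wz -0.12
[518.31605465  16.36844911]

x -0.16 y 0.33 wz -0.62
x -0.15 y 0.41 wz -0.75
x -0.11 y 0.42 wz -0.75
x -0.06 y 0.43 wz -0.75
x -0.02 y 0.44 wz -0.75
x 0.03 y 0.44 wz -0.75
x 0.08 y 0.43 wz -0.75
x 0.12 y 0.42 wz -0.75
x 0.16 y 0.40 wz -0.75
x 0.20 y 0.39 wz -0.75
x 0.24 y 0.36 wz -0.75
x 0.28 y 0.33 wz -0.75
x 0.31 y 0.30 wz -0.75
x 0.28 y 0.23 wz -0.62
x 0.24 y 0.16 wz -0.50
x 0.16 y 0.09 wz -0.31
x 0.10 y 0.05 wz -0.19
[518.31605465  16.36844911]
```

>>> {"api": "carry_out", "payload": {
  "rows": [
    {"wx":0,"wy":0,"wz":-0.38,"x":0.17,"y":0.13,"z":0,"hand":0},
    {"wx":0,"wy":0,"wz":-0.44,"x":0.21,"y":0.14,"z":0,"hand":0},
    {"wx":0,"wy":0,"wz":-0.31,"x":0.15,"y":0.09,"z":0,"hand":0},
    {"wx":0,"wy":0,"wz":-0.12,"x":0.06,"y":0.03,"z":0,"hand":0},
    {"wx":0,"wy":0,"wz":0,"x":0,"y":0,"z":0,"hand":0},
    {"wx":0,"wy":0,"wz":0,"x":0,"y":0,"z":0,"hand":0}
  ]
}}

```text
clock: 9.35
tcp_pos: [518.1, 16.7, 93.3]
ee_rot: [[-0.464, 0.886, 0.0], [0.886, 0.464, 0.0], [0.0, 0.0, -1.0]]
force: [-1.0, -0.2, -0.4]
grip_width: 42.9
gripper_force: 0.0
```

Run:
```python
from plant import ctrl,camera
import cv2,numpy as np
s=ctrl.sense();print(s["clock"],s["tcp_pos"],s["force"])
a=camera("scene");cv2.imwrite("pics/s5.png",a)
a=cv2.resize(cv2.convertScaleAbs(a[140:260,250:400],alpha=1.5),None,fx=5,fy=5,interpolation=cv2.INTER_CUBIC)
cv2.imwrite("pics/c5.png",a)
```

```text
9.35 [518.07319772  16.73504471  93.33872678] [-0.95159553 -0.22268633 -0.39386327]
```

View pics/c5.png

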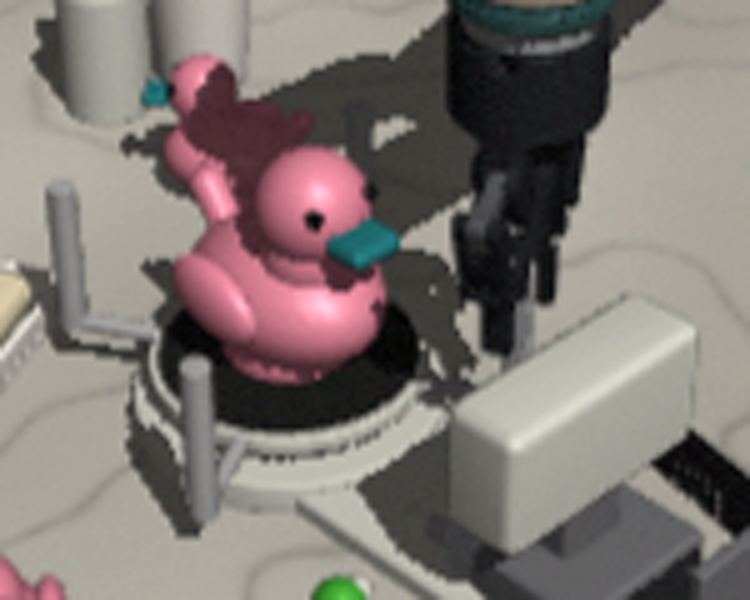

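Run:
```python
from h import *
U=lambda x,y:(250+x/5,140+y/5)
c=np.array([577,-94])
for p in [(62,188),(195,364),(357,107)]:
    P=back("scene",U(*p),124);d=P-c;print(P,np.linalg.norm(d),np.degrees(np.arctan2(d[1],d[0])))
b=back("scene",U(390,252),137);t=back("scene",U(210,180),120);print(b,t,np.linalg.norm(b-t),np.degrees(np.arctan2(*(b-t)[::-1])))
# housing top corners
h=[back("scene",U(*p),143) for p in [(455,405),(515,440),(633,297),(692,332)]];print(np.round(h,1))
```

```text
[ 645.37066598 -196.4475019 ] 123.16671064331145 -56.28193585250932
[682.07819263 -27.63182356] 124.28258691994822 32.27681449283017
[ 475.41520494 -159.32153967] 120.77406233429306 -147.25797832575344
[565.49705955 -24.44467352] [ 578.23243351 -157.147767  ] 133.3127929775992 95.48182654893014
[[626.4  91.9]
 [622.9 126.8]
 [508.8  85.1]
 [508.  122.1]]
```

```bash
python3 -c "
from h import *
arc(np.linspace(118,211,13));print()
arc([211,207,202,196,190,184,178,172,166,160,154,148,142,136,130,125,121.5,119,118])"
```

```text
x -0.48 y -0.30 wz 0.97
x -0.43 y -0.36 wz 0.97
x -0.38 y -0.41 wz 0.97
x -0.32 y -0.46 wz 0.97
x -0.26 y -0.50 wz 0.97
x -0.19 y -0.53 wz 0.97
x -0.11 y -0.55 wz 0.97
x -0.04 y -0.56 wz 0.97
x 0.04 y -0.56 wz 0.97
x 0.11 y -0.55 wz 0.97
x 0.19 y -0.53 wz 0.97
x 0.26 y -0.50 wz 0.97
[ 469.85408741 -158.37975936]

x -0.14 y 0.25 wz -0.50
x -0.15 y 0.33 wz -0.62
x -0.14 y 0.41 wz -0.75
x -0.10 y 0.42 wz -0.75
x -0.05 y 0.43 wz -0.75
x -0.01 y 0.44 wz -0.75
x 0.04 y 0.43 wz -0.75
x 0.08 y 0.43 wz -0.75
x 0.13 y 0.42 wz -0.75
x 0.17 y 0.40 wz -0.75
x 0.21 y 0.38 wz -0.75
x 0.25 y 0.36 wz -0.75
x 0.29 y 0.33 wz -0.75
x 0.32 y 0.30 wz -0.75
x 0.29 y 0.22 wz -0.62
x 0.21 y 0.14 wz -0.44
x 0.16 y 0.09 wz -0.31
x 0.06 y 0.03 wz -0.12
[518.31605465  16.36844911]
```

>>> {"api": "carry_out", "payload": {
  "rows": [
    {"wx":0,"wy":0,"wz":0,"x":0,"y":0,"z":1,"hand":0},
    {"wx":0,"wy":0,"wz":0,"x":0,"y":0,"z":0.9,"hand":0},
    {"wx":0,"wy":0,"wz":0,"x":0,"y":0,"z":0,"hand":0}
  ]
}}

```text
clock: 9.78
tcp_pos: [519.3, 16.7, 152.7]
ee_rot: [[-0.464, 0.886, 0.005], [0.886, 0.464, -0.0], [-0.002, 0.004, -1.0]]
force: [-0.1, -0.4, -0.6]
grip_width: 42.8
gripper_force: 0.0
```

>>> {"api": "carry_out", "payload": {
  "rows": [
    {"wx":0,"wy":0,"wz":0.97,"x":-0.48,"y":-0.3,"z":0,"hand":0},
    {"wx":0,"wy":0,"wz":0.97,"x":-0.43,"y":-0.36,"z":0,"hand":0},
    {"wx":0,"wy":0,"wz":0.97,"x":-0.38,"y":-0.41,"z":0,"hand":0},
    {"wx":0,"wy":0,"wz":0.97,"x":-0.32,"y":-0.46,"z":0,"hand":0},
    {"wx":0,"wy":0,"wz":0.97,"x":-0.26,"y":-0.5,"z":0,"hand":0},
    {"wx":0,"wy":0,"wz":0.97,"x":-0.19,"y":-0.53,"z":0,"hand":0},
    {"wx":0,"wy":0,"wz":0.97,"x":-0.11,"y":-0.55,"z":0,"hand":0},
    {"wx":0,"wy":0,"wz":0.97,"x":-0.04,"y":-0.56,"z":0,"hand":0}
  ]
}}

```text
clock: 10.78
tcp_pos: [451.1, -93.7, 148.9]
ee_rot: [[-1.0, 0.001, -0.002], [0.001, 1.0, 0.001], [0.002, 0.001, -1.0]]
force: [0.3, 0.0, -0.4]
grip_width: 42.9
gripper_force: 0.0
```

>>> {"api": "carry_out", "payload": {
  "rows": [
    {"wx":0,"wy":0,"wz":0.97,"x":0.04,"y":-0.56,"z":0,"hand":0},
    {"wx":0,"wy":0,"wz":0.97,"x":0.11,"y":-0.55,"z":0,"hand":0},
    {"wx":0,"wy":0,"wz":0.97,"x":0.19,"y":-0.53,"z":0,"hand":0},
    {"wx":0,"wy":0,"wz":0.97,"x":0.26,"y":-0.5,"z":0,"hand":0},
    {"wx":0,"wy":0,"wz":0,"x":0,"y":0,"z":0,"hand":0}
  ]
}}

```text
clock: 11.4
tcp_pos: [469.4, -157.9, 148.9]
ee_rot: [[-0.861, -0.509, -0.002], [-0.509, 0.861, 0.001], [0.001, 0.002, -1.0]]
force: [0.1, 0.8, 0.1]
grip_width: 42.6
gripper_force: 0.0
```

>>> {"api": "carry_out", "payload": {
  "rows": [
    {"wx":0,"wy":0,"wz":0,"x":0,"y":0,"z":-0.7,"hand":0},
    {"wx":0,"wy":0,"wz":0,"x":0,"y":0,"z":-0.7,"hand":0},
    {"wx":0,"wy":0,"wz":0,"x":0,"y":0,"z":-0.5,"hand":0}
  ]
}}

```text
clock: 11.78
tcp_pos: [469.1, -156.7, 91.7]
ee_rot: [[-0.861, -0.509, -0.002], [-0.509, 0.861, 0.001], [0.001, 0.002, -1.0]]
force: [0.4, 0.5, 0.4]
grip_width: 42.7
gripper_force: 0.0
```

>>> {"api": "carry_out", "payload": {
  "rows": [
    {"wx":0,"wy":0,"wz":-0.5,"x":-0.14,"y":0.25,"z":0,"hand":0},
    {"wx":0,"wy":0,"wz":-0.62,"x":-0.15,"y":0.33,"z":0,"hand":0},
    {"wx":0,"wy":0,"wz":-0.75,"x":-0.14,"y":0.41,"z":0,"hand":0},
    {"wx":0,"wy":0,"wz":-0.75,"x":-0.1,"y":0.42,"z":0,"hand":0},
    {"wx":0,"wy":0,"wz":-0.75,"x":-0.05,"y":0.43,"z":0,"hand":0},
    {"wx":0,"wy":0,"wz":-0.75,"x":-0.01,"y":0.44,"z":0,"hand":0},
    {"wx":0,"wy":0,"wz":-0.75,"x":0.04,"y":0.43,"z":0,"hand":0},
    {"wx":0,"wy":0,"wz":-0.75,"x":0.08,"y":0.43,"z":0,"hand":0}
  ]
}}

```text
clock: 12.78
tcp_pos: [455.7, -62.8, 93.2]
ee_rot: [[-0.968, 0.251, 0.0], [0.251, 0.968, -0.0], [-0.001, -0.0, -1.0]]
force: [-0.0, -1.5, -0.6]
grip_width: 42.8
gripper_force: 0.5
```

>>> {"api": "carry_out", "payload": {
  "rows": [
    {"wx":0,"wy":0,"wz":-0.75,"x":0.13,"y":0.42,"z":0,"hand":0},
    {"wx":0,"wy":0,"wz":-0.75,"x":0.17,"y":0.4,"z":0,"hand":0},
    {"wx":0,"wy":0,"wz":-0.75,"x":0.21,"y":0.38,"z":0,"hand":0},
    {"wx":0,"wy":0,"wz":-0.75,"x":0.25,"y":0.36,"z":0,"hand":0},
    {"wx":0,"wy":0,"wz":-0.75,"x":0.29,"y":0.33,"z":0,"hand":0},
    {"wx":0,"wy":0,"wz":-0.75,"x":0.32,"y":0.3,"z":0,"hand":0}
  ]
}}

```text
clock: 13.52
tcp_pos: [496.8, 2.8, 93.0]
ee_rot: [[-0.636, 0.772, -0.0], [0.772, 0.636, -0.0], [-0.0, -0.0, -1.0]]
force: [-1.6, -0.3, 0.2]
grip_width: 42.1
gripper_force: 0.5
```

>>> {"api": "carry_out", "payload": {
  "rows": [
    {"wx":0,"wy":0,"wz":-0.62,"x":0.29,"y":0.22,"z":0,"hand":0},
    {"wx":0,"wy":0,"wz":-0.44,"x":0.21,"y":0.14,"z":0,"hand":0},
    {"wx":0,"wy":0,"wz":-0.31,"x":0.16,"y":0.09,"z":0,"hand":0},
    {"wx":0,"wy":0,"wz":-0.12,"x":0.06,"y":0.03,"z":0,"hand":0},
    {"wx":0,"wy":0,"wz":0,"x":0,"y":0,"z":0,"hand":0},
    {"wx":0,"wy":0,"wz":0,"x":0,"y":0,"z":0,"hand":0}
  ]
}}

```text
clock: 14.28
tcp_pos: [518.3, 16.8, 93.3]
ee_rot: [[-0.467, 0.884, 0.0], [0.884, 0.467, 0.0], [0.0, 0.0, -1.0]]
force: [-0.6, 0.2, 0.7]
grip_width: 42.8
gripper_force: 0.0
```

```bash
cat > chk.py <<'E'
from plant import ctrl,camera
from h import *
import cv2,sys
ref=cv2.imread("pics/s5.png");a=camera("scene");b=camera("top");cv2.imwrite(sys.argv[1],a);cv2.imwrite(sys.argv[1].replace("s","t",2),b)
c=np.array([577,-94])
for u,v in[(262,178),(289,213)]:
    t=ref[v-5:v+14,u-6:u+7];m=cv2.matchTemplate(a[v-25:v+34,u-26:u+27],t,cv2.TM_CCOEFF_NORMED)
    _,s,_,l=cv2.minMaxLoc(m);uv=np.array([u+l[0]-20,v+l[1]-20]);d=back("scene",uv,124)-c
    print("peg",uv-[u,v],round(s,2),round(np.degrees(np.arctan2(d[1],d[0])),1))
for n,im in(("scene",a),("top",b)):
    im=im.astype(int);B,G,R=im[...,0],im[...,1],im[...,2]
    for nm,k in(("beak",(G-R>15)&(B-R>15)),("pink",(R-G>25)&(R-B>10))):
        N,_,st,ce=cv2.connectedComponentsWithStats(k.astype(np.uint8))
        for i in range(1,N):
            p=back(n,ce[i],137 if nm=="beak" else 100)
            if st[i,4]>5 and np.linalg.norm(p-c)<150:print(n,nm,st[i,4],np.round(ce[i]),np.round(p-c),round(np.degrees(np.arctan2(*(p-c)[::-1])),1))
E
python3 chk.py pics/s6.png
```

```text
peg [0 0] 1.0 -55.3
peg [0 0] 0.95 32.4
scene beak 24 [281. 158.] [ -14. -134.] -96.1
scene beak 87 [289. 189.] [57.  3.] 3.3
scene pink 1382 [307. 193.] [3. 1.] 22.2
top beak 43 [336. 173.] [60.  4.] 4.0
top pink 610 [335. 194.] [-4.  4.] 135.7
```

>>> {"api": "carry_out", "payload": {
  "rows": [
    {"wx":0,"wy":0,"wz":0,"x":0,"y":0,"z":1,"hand":0},
    {"wx":0,"wy":0,"wz":0,"x":0,"y":0,"z":0.9,"hand":0},
    {"wx":0,"wy":0,"wz":0,"x":0,"y":0,"z":0,"hand":0}
  ]
}}

```text
clock: 14.75
tcp_pos: [519.7, 16.7, 152.7]
ee_rot: [[-0.467, 0.884, 0.005], [0.884, 0.467, -0.0], [-0.002, 0.004, -1.0]]
force: [-0.2, -0.8, 0.3]
grip_width: 43.0
gripper_force: 0.0
```

>>> {"api": "carry_out", "payload": {
  "rows": [
    {"wx":0,"wy":0,"wz":0.97,"x":-0.48,"y":-0.3,"z":0,"hand":0},
    {"wx":0,"wy":0,"wz":0.97,"x":-0.43,"y":-0.36,"z":0,"hand":0},
    {"wx":0,"wy":0,"wz":0.97,"x":-0.38,"y":-0.41,"z":0,"hand":0},
    {"wx":0,"wy":0,"wz":0.97,"x":-0.32,"y":-0.46,"z":0,"hand":0},
    {"wx":0,"wy":0,"wz":0.97,"x":-0.26,"y":-0.5,"z":0,"hand":0},
    {"wx":0,"wy":0,"wz":0.97,"x":-0.19,"y":-0.53,"z":0,"hand":0},
    {"wx":0,"wy":0,"wz":0.97,"x":-0.11,"y":-0.55,"z":0,"hand":0},
    {"wx":0,"wy":0,"wz":0.97,"x":-0.04,"y":-0.56,"z":0,"hand":0}
  ]
}}

```text
clock: 15.75
tcp_pos: [451.4, -93.7, 148.9]
ee_rot: [[-1.0, -0.003, -0.002], [-0.003, 1.0, 0.001], [0.002, 0.001, -1.0]]
force: [0.6, 0.7, 0.2]
grip_width: 42.6
gripper_force: 0.0
```

>>> {"api": "carry_out", "payload": {
  "rows": [
    {"wx":0,"wy":0,"wz":0.97,"x":0.04,"y":-0.56,"z":0,"hand":0},
    {"wx":0,"wy":0,"wz":0.97,"x":0.11,"y":-0.55,"z":0,"hand":0},
    {"wx":0,"wy":0,"wz":0.97,"x":0.19,"y":-0.53,"z":0,"hand":0},
    {"wx":0,"wy":0,"wz":0.97,"x":0.26,"y":-0.5,"z":0,"hand":0},
    {"wx":0,"wy":0,"wz":0,"x":0,"y":0,"z":0,"hand":0}
  ]
}}

```text
clock: 16.38
tcp_pos: [469.7, -157.9, 148.9]
ee_rot: [[-0.859, -0.513, -0.002], [-0.513, 0.859, 0.001], [0.001, 0.002, -1.0]]
force: [0.1, 0.3, -0.8]
grip_width: 42.6
gripper_force: 0.0
```

>>> {"api": "carry_out", "payload": {
  "rows": [
    {"wx":0,"wy":0,"wz":0,"x":0,"y":0,"z":-0.7,"hand":0},
    {"wx":0,"wy":0,"wz":0,"x":0,"y":0,"z":-0.7,"hand":0},
    {"wx":0,"wy":0,"wz":0,"x":0,"y":0,"z":-0.5,"hand":0}
  ]
}}

```text
clock: 16.75
tcp_pos: [469.4, -156.8, 91.7]
ee_rot: [[-0.858, -0.513, -0.002], [-0.513, 0.858, 0.001], [0.001, 0.002, -1.0]]
force: [-0.5, 0.1, -0.9]
grip_width: 42.7
gripper_force: 0.0
```

>>> {"api": "carry_out", "payload": {
  "rows": [
    {"wx":0,"wy":0,"wz":-0.5,"x":-0.14,"y":0.25,"z":0,"hand":0},
    {"wx":0,"wy":0,"wz":-0.62,"x":-0.15,"y":0.33,"z":0,"hand":0},
    {"wx":0,"wy":0,"wz":-0.75,"x":-0.14,"y":0.41,"z":0,"hand":0},
    {"wx":0,"wy":0,"wz":-0.75,"x":-0.1,"y":0.42,"z":0,"hand":0},
    {"wx":0,"wy":0,"wz":-0.75,"x":-0.05,"y":0.43,"z":0,"hand":0},
    {"wx":0,"wy":0,"wz":-0.75,"x":-0.01,"y":0.44,"z":0,"hand":0},
    {"wx":0,"wy":0,"wz":-0.75,"x":0.04,"y":0.43,"z":0,"hand":0},
    {"wx":0,"wy":0,"wz":-0.75,"x":0.08,"y":0.43,"z":0,"hand":0}
  ]
}}

```text
clock: 17.75
tcp_pos: [456.0, -62.8, 93.2]
ee_rot: [[-0.969, 0.247, 0.0], [0.247, 0.969, -0.0], [-0.001, -0.0, -1.0]]
force: [0.3, -0.7, -0.6]
grip_width: 42.6
gripper_force: 0.5
```

>>> {"api": "carry_out", "payload": {
  "rows": [
    {"wx":0,"wy":0,"wz":-0.75,"x":0.13,"y":0.42,"z":0,"hand":0},
    {"wx":0,"wy":0,"wz":-0.75,"x":0.17,"y":0.4,"z":0,"hand":0},
    {"wx":0,"wy":0,"wz":-0.75,"x":0.21,"y":0.38,"z":0,"hand":0},
    {"wx":0,"wy":0,"wz":-0.75,"x":0.25,"y":0.36,"z":0,"hand":0},
    {"wx":0,"wy":0,"wz":-0.75,"x":0.29,"y":0.33,"z":0,"hand":0},
    {"wx":0,"wy":0,"wz":-0.75,"x":0.32,"y":0.3,"z":0,"hand":0}
  ]
}}

```text
clock: 18.5
tcp_pos: [497.1, 2.8, 93.1]
ee_rot: [[-0.639, 0.769, -0.0], [0.769, 0.639, -0.0], [-0.0, -0.0, -1.0]]
force: [-0.0, -1.6, 0.4]
grip_width: 42.9
gripper_force: 0.5
```

>>> {"api": "carry_out", "payload": {
  "rows": [
    {"wx":0,"wy":0,"wz":-0.62,"x":0.29,"y":0.22,"z":0,"hand":0},
    {"wx":0,"wy":0,"wz":-0.44,"x":0.21,"y":0.14,"z":0,"hand":0},
    {"wx":0,"wy":0,"wz":-0.31,"x":0.16,"y":0.09,"z":0,"hand":0},
    {"wx":0,"wy":0,"wz":-0.12,"x":0.06,"y":0.03,"z":0,"hand":0},
    {"wx":0,"wy":0,"wz":0,"x":0,"y":0,"z":0,"hand":0},
    {"wx":0,"wy":0,"wz":0,"x":0,"y":0,"z":0,"hand":0}
  ]
}}

```text
clock: 19.25
tcp_pos: [518.6, 16.8, 93.3]
ee_rot: [[-0.471, 0.882, 0.0], [0.882, 0.471, 0.0], [0.0, 0.0, -1.0]]
force: [0.7, -0.3, 1.1]
grip_width: 42.7
gripper_force: 0.0
```

```bash
python3 chk.py pics/s7.png
```

```text
peg [0 0] 0.99 -55.3
peg [0 0] 0.98 32.4
scene beak 24 [281. 158.] [ -14. -134.] -96.1
scene beak 19 [287. 171.] [ 12. -68.] -79.9
scene pink 21 [285. 168.] [ -27. -137.] -101.0
scene pink 1446 [306. 192.] [ 2. -2.] -48.8
top beak 47 [356. 190.] [  6. -64.] -84.8
top pink 676 [336. 192.] [4. 3.] 43.9
```

The tail faces the lamp now (heading about -85°). Last quarter turn.

>>> {"api": "carry_out", "payload": {
  "rows": [
    {"wx":0,"wy":0,"wz":0,"x":0,"y":0,"z":1,"hand":0},
    {"wx":0,"wy":0,"wz":0,"x":0,"y":0,"z":0.9,"hand":0},
    {"wx":0,"wy":0,"wz":0,"x":0,"y":0,"z":0,"hand":0}
  ]
}}

```text
clock: 19.73
tcp_pos: [520.0, 16.7, 152.7]
ee_rot: [[-0.471, 0.882, 0.005], [0.882, 0.471, -0.0], [-0.002, 0.004, -1.0]]
force: [-0.3, 0.3, -0.5]
grip_width: 42.8
gripper_force: 0.0
```

>>> {"api": "carry_out", "payload": {
  "rows": [
    {"wx":0,"wy":0,"wz":0.97,"x":-0.48,"y":-0.3,"z":0,"hand":0},
    {"wx":0,"wy":0,"wz":0.97,"x":-0.43,"y":-0.36,"z":0,"hand":0},
    {"wx":0,"wy":0,"wz":0.97,"x":-0.38,"y":-0.41,"z":0,"hand":0},
    {"wx":0,"wy":0,"wz":0.97,"x":-0.32,"y":-0.46,"z":0,"hand":0},
    {"wx":0,"wy":0,"wz":0.97,"x":-0.26,"y":-0.5,"z":0,"hand":0},
    {"wx":0,"wy":0,"wz":0.97,"x":-0.19,"y":-0.53,"z":0,"hand":0},
    {"wx":0,"wy":0,"wz":0.97,"x":-0.11,"y":-0.55,"z":0,"hand":0},
    {"wx":0,"wy":0,"wz":0.97,"x":-0.04,"y":-0.56,"z":0,"hand":0}
  ]
}}

```text
clock: 20.72
tcp_pos: [451.7, -93.7, 148.9]
ee_rot: [[-1.0, -0.007, -0.002], [-0.007, 1.0, 0.001], [0.002, 0.001, -1.0]]
force: [-0.1, 0.4, 0.3]
grip_width: 42.9
gripper_force: 0.0
```

>>> {"api": "carry_out", "payload": {
  "rows": [
    {"wx":0,"wy":0,"wz":0.97,"x":0.04,"y":-0.56,"z":0,"hand":0},
    {"wx":0,"wy":0,"wz":0.97,"x":0.11,"y":-0.55,"z":0,"hand":0},
    {"wx":0,"wy":0,"wz":0.97,"x":0.19,"y":-0.53,"z":0,"hand":0},
    {"wx":0,"wy":0,"wz":0.97,"x":0.26,"y":-0.5,"z":0,"hand":0},
    {"wx":0,"wy":0,"wz":0,"x":0,"y":0,"z":0,"hand":0}
  ]
}}

```text
clock: 21.35
tcp_pos: [470.0, -157.9, 148.9]
ee_rot: [[-0.857, -0.516, -0.002], [-0.516, 0.857, 0.001], [0.001, 0.002, -1.0]]
force: [0.1, 0.1, -0.1]
grip_width: 42.7
gripper_force: 0.0
```

>>> {"api": "carry_out", "payload": {
  "rows": [
    {"wx":0,"wy":0,"wz":0,"x":0,"y":0,"z":-0.7,"hand":0},
    {"wx":0,"wy":0,"wz":0,"x":0,"y":0,"z":-0.7,"hand":0},
    {"wx":0,"wy":0,"wz":0,"x":0,"y":0,"z":-0.5,"hand":0}
  ]
}}

```text
clock: 21.72
tcp_pos: [469.7, -156.7, 91.7]
ee_rot: [[-0.856, -0.517, -0.002], [-0.517, 0.856, 0.001], [0.001, 0.002, -1.0]]
force: [0.2, -0.4, 1.0]
grip_width: 42.8
gripper_force: 0.0
```

>>> {"api": "carry_out", "payload": {
  "rows": [
    {"wx":0,"wy":0,"wz":-0.5,"x":-0.14,"y":0.25,"z":0,"hand":0},
    {"wx":0,"wy":0,"wz":-0.62,"x":-0.15,"y":0.33,"z":0,"hand":0},
    {"wx":0,"wy":0,"wz":-0.75,"x":-0.14,"y":0.41,"z":0,"hand":0},
    {"wx":0,"wy":0,"wz":-0.75,"x":-0.1,"y":0.42,"z":0,"hand":0},
    {"wx":0,"wy":0,"wz":-0.75,"x":-0.05,"y":0.43,"z":0,"hand":0},
    {"wx":0,"wy":0,"wz":-0.75,"x":-0.01,"y":0.44,"z":0,"hand":0},
    {"wx":0,"wy":0,"wz":-0.75,"x":0.04,"y":0.43,"z":0,"hand":0},
    {"wx":0,"wy":0,"wz":-0.75,"x":0.08,"y":0.43,"z":0,"hand":0}
  ]
}}

```text
clock: 22.72
tcp_pos: [456.3, -62.8, 93.2]
ee_rot: [[-0.97, 0.243, 0.0], [0.243, 0.97, -0.0], [-0.001, -0.0, -1.0]]
force: [0.3, -0.5, 0.2]
grip_width: 42.7
gripper_force: 0.5
```

>>> {"api": "carry_out", "payload": {
  "rows": [
    {"wx":0,"wy":0,"wz":-0.75,"x":0.13,"y":0.42,"z":0,"hand":0},
    {"wx":0,"wy":0,"wz":-0.75,"x":0.17,"y":0.4,"z":0,"hand":0},
    {"wx":0,"wy":0,"wz":-0.75,"x":0.21,"y":0.38,"z":0,"hand":0},
    {"wx":0,"wy":0,"wz":-0.75,"x":0.25,"y":0.36,"z":0,"hand":0},
    {"wx":0,"wy":0,"wz":-0.75,"x":0.29,"y":0.33,"z":0,"hand":0},
    {"wx":0,"wy":0,"wz":-0.75,"x":0.32,"y":0.3,"z":0,"hand":0}
  ]
}}

```text
clock: 23.48
tcp_pos: [497.4, 2.8, 93.1]
ee_rot: [[-0.642, 0.766, -0.0], [0.766, 0.642, -0.0], [-0.0, -0.0, -1.0]]
force: [-0.9, -1.2, -0.7]
grip_width: 42.6
gripper_force: 0.5
```

>>> {"api": "carry_out", "payload": {
  "rows": [
    {"wx":0,"wy":0,"wz":-0.62,"x":0.29,"y":0.22,"z":0,"hand":0},
    {"wx":0,"wy":0,"wz":-0.44,"x":0.21,"y":0.14,"z":0,"hand":0},
    {"wx":0,"wy":0,"wz":-0.31,"x":0.16,"y":0.09,"z":0,"hand":0},
    {"wx":0,"wy":0,"wz":-0.12,"x":0.06,"y":0.03,"z":0,"hand":0},
    {"wx":0,"wy":0,"wz":0,"x":0,"y":0,"z":0,"hand":0},
    {"wx":0,"wy":0,"wz":0,"x":0,"y":0,"z":0,"hand":0}
  ]
}}

```text
clock: 24.22
tcp_pos: [518.9, 16.8, 93.3]
ee_rot: [[-0.475, 0.88, 0.0], [0.88, 0.475, 0.0], [0.0, 0.0, -1.0]]
force: [1.2, -0.5, -0.1]
grip_width: 42.6
gripper_force: 0.0
```

>>> {"api": "carry_out", "payload": {
  "rows": [
    {"wx":0,"wy":0,"wz":0,"x":0,"y":0,"z":1,"hand":0},
    {"wx":0,"wy":0,"wz":0,"x":0,"y":0,"z":1,"hand":0},
    {"wx":0,"wy":0,"wz":0,"x":-0.5,"y":0.4,"z":1,"hand":0},
    {"wx":0,"wy":0,"wz":0,"x":-1,"y":0.8,"z":0.5,"hand":0},
    {"wx":0,"wy":0,"wz":0,"x":-1,"y":0.8,"z":0,"hand":0},
    {"wx":0,"wy":0,"wz":0,"x":-1,"y":0.8,"z":0,"hand":0},
    {"wx":0,"wy":0,"wz":0,"x":0,"y":1,"z":0,"hand":0},
    {"wx":0,"wy":0,"wz":0,"x":0,"y":0,"z":0,"hand":0}
  ]
}}

```text
clock: 25.22
tcp_pos: [413.7, 131.9, 198.6]
ee_rot: [[-0.477, 0.879, 0.001], [0.879, 0.477, 0.0], [0.0, 0.001, -1.0]]
force: [-0.5, -0.7, 0.3]
grip_width: 42.6
gripper_force: 0.0
```

```bash
python3 chk.py pics/s8.png
python3 - <<'E'
import cv2
a=cv2.imread("pics/s8.png")[130:320,235:465]
cv2.imwrite("pics/c8.png",cv2.resize(cv2.convertScaleAbs(a,alpha=1.5),None,fx=3,fy=3,interpolation=cv2.INTER_CUBIC))
E
```

```text
peg [0 0] 0.99 -55.3
peg [0 0] 0.83 32.4
scene beak 24 [281. 158.] [ -14. -134.] -96.1
scene beak 38 [325. 171.] [-63.  -5.] -175.6
scene pink 1925 [303. 186.] [-11. -33.] -108.0
top beak 62 [340. 209.] [-60.  -9.] -171.0
top pink 692 [337. 190.] [10. -1.] -3.2
```

View pics/c8.png

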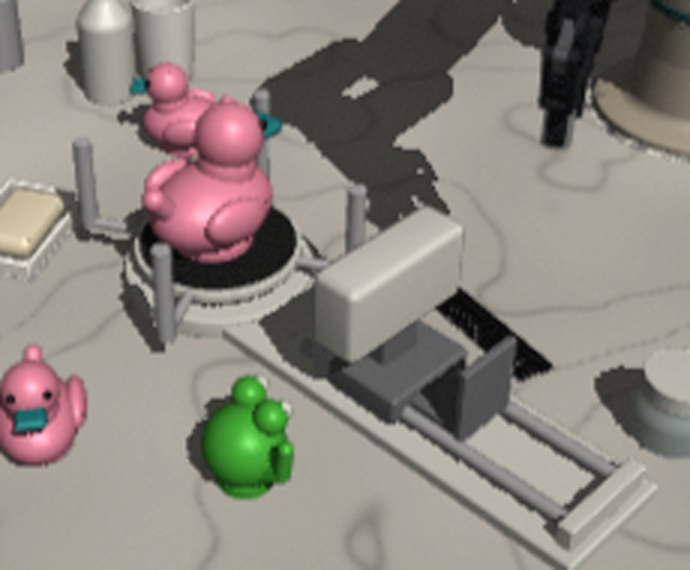

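The picture shows the duck upright with its right wing, at about (240,220), squarely towards the lamp. The lamp is at the stop and the bystanders haven't moved. About 1 s has passed since the last turn ended, so I'll hand the job in.

```bash
python3 -c "
from plant import order
print(order.finish_job())"
```

```text
the job is handed in; nothing more can be done
None
```

The lamp is against its stop, and the duck was turned beak, left wing, tail, then right wing to the lamp using only the pegs. It was left with the right wing facing the lamp, and the job is handed in; no verdict came back.

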